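Slide the chest's lower bypass door open and clamp the battery post tight

ROBOT

A 7-joint arm with a two-finger parallel gripper is mounted at the origin on the work surface. World frame = base frame: x ahead of the robot, y to its left, z up, the work surface at z = 0. Lengths are in m, angles in rad, forces in N, time in s.
With the tool pointing down it reaches from about 0.4 to 0.85 m from the base axis. Payload 4.4 kg.
Tool frame: the origin (TCP) lies midway between the tips of the shut fingers; the grasp point (between the pads) lies 19 mm behind it; z points along the fingers, y is the direction in which the jaws open and shut (so a half turn about z gives the same grasp; the last joint's range is limited). The gripper opens to 94 mm and grips with 3 to 60 N. Pads are 16 mm wide; open, the fingers measure 119 mm over their backs; the gripper's body (75 mm by 177 mm) begins 78 mm behind the grasp point.
Start: joints at [1.119, 0.628, 0.038, 1.517, -0.027, 0.996, -0.02], TCP at [0.245, -0.602, 0.205] pointing down, gripper open.
Joint ranges: [-3.06, 3.06], [-0.37, 2.12], [-1.25, 1.32], [0.18, 2.47], [-1.1, 4.24], [0.23, 1.98], [-2.94, 2.94]. Speed limits (rad/s): [2.57, 2.57, 3.14, 3.14, 3.14, 3.14, 3.14].

INTERFACE

Orientations are given as [roll, pitch, yaw] about the fixed x, y, z axes, in that order (R = Rz(yaw) Ry(pitch) Rx(roll)).
In Python, from station import read_state, camera, close_job gives the robot as it stands. The module is installed in compiled form; this text tells all that it offers.
- The arm moves only by the tool carry_out, never from a script. Its argument "rows" is a list of rows, each a list of 5 numbers: the finger opening in mm, from 0 to 94, then the shift along the tool's x, y, z in mm, then the turn about the tool's z in degrees. A call has 1 to 10 rows; each row shifts and turns the pose as measured when the row begins, along the tool's axes as they then stand; what a row does not reach is not made up. A row lasts 1/12 s, in which the tool goes at most 41.7 mm and 7.16 degrees, less where a joint would pass 70% of its speed; a pose out of reach is approached as far as the arm can. A call with a gripper value outside its range is refused whole. The fingers move at their own pace and stop on an object; "squeeze" is the grip in N (left out, the last holds). Time passes only in rows, so rows that do not move let the fingers close. It gives the time, the measured TCP pose, the force and the opening at its end, in the units of the state.
- read_state(): the state, without advancing time (a new reading comes with each control period).
- camera(name): name is "scene" or "top" or "wrist"; returns a dict with "pixels" (420x560x3 uint8, blue, green, red), "camera_matrix" (3x3 intrinsics, pixels), "pose" (4x4, takes a point from camera to world coordinates). Camera axes: x right, y up, looking along -z (the intrinsics and any distortion apply to the point x, -y, -z); pixel columns grow to the right and rows downward; lengths in m; the calibration is good to about 2 mm. A picture is of the moment at which its call begins. There is no depth.
- close_job(): hands the job in, once; it reports no verdict.
The state is a dict: "clock": time; "joint_positions": joint angles; "joint_velocities": joint speeds; "effort": joint torques, N m; "tcp_pos": TCP position; "tool_rot": TCP orientation; "wrist_force": force on the tool from outside, world axes, zero at the start; "torque": the same for the moment, N m; "opening": finger opening in m.
Only numpy, scipy, OpenCV 4.12 (cv2) and the standard library are available. Lean on these libraries where they do the work, as an engineer would, in place of code of your own. Each camera call takes 0.05 s, during which the arm holds its last target.

TASK

The battery behind the lower sliding door of the black chest is on a loose quick clamp. Push the lower door all the way behind the upper one, then swing the clamp's steel cam lever round, up to a quarter turn or so, until you feel it draw up tight on the post, and no further: the post is soft lead. Leave the upper door shut and the lower one open for me, do not force the doors, and do not disturb the things standing round the chest.

Things in the scene. Friction and masses are not known exactly. Their poses are not given: they have to be found in the camera images.
- chest: Low black plastic chest with an aluminium double track on top, 240 (x) x 464 (y) x 176 mm high, fixed. Origin: centre of its underside; z up; the doors slide along its y. Track rims and jambs reach 176 mm and are 8 to 14 mm wide; the opening between them is 220 (x) x 448 (y) mm. A 6 mm wall at y = 0, 135 mm high, parts two bays; the battery is in the -y bay.
- lower_door (a joint): Travel in m of the lower (rear) bypass door: 0 = shut at the -y jamb, grows along the chest's +y as it goes below the upper door, stop at 0.198. Grey sheet 218 (x) x 235 (y) x 6 mm, top face 156 mm above the chest's underside. Starts 0 to 15 mm ajar, slides at 4 to 8 N, stays where left. Fully open, its outer edge stays 15 mm short of the upper door's inner edge.
- lower_pull (a point): Centre of the mouth, level with the door's top face, of the lower door's flush pull: a black rectangular cup 84 (chest x) x 46 (chest y) mm and 16 mm deep, its centre 55 mm from the door's outer (-y) edge. Fingertips can stand in it and push on its walls. The upper door's edge stops fingers in it when the door has moved about 130 mm.
- lower_outer_edge (a point): Middle of the lower door's outer (-y) edge, half way up its 6 mm thickness. It is hidden against the jamb while the door is shut; once the door is part open, fingertips put down into the opening (clear of the battery, whose clamps are lower) can push on it towards +y.
- upper_door (a joint): Travel in m of the upper (front) bypass door over the +y bay, same size: 0 = shut at the +y jamb, grows along the chest's -y. Starts at 0 and is to stay shut. Underside 160, top face 166 mm above the chest's underside; a raised black bar pull, 12 mm high, near its outer edge.
- upper_inner_edge (a point): Middle of the upper door's inner (-y) edge, half way up its thickness.
- battery: Small starter battery 199 (x, over its copper strips) x 129 (y) x 90 mm, fixed in the -y bay, its underside 8 mm above the chest's. Origin: centre of its underside; axes nearly parallel to the chest's. Posts rise 19 mm from its top at x = -55 and +55, y = +40 mm: the near one (-x) has the quick clamp, the far one a bolted clamp, not used. Clamps reach 106 mm, the vent caps 95 mm.
- cam_lever: The quick clamp's steel cam lever, a bar 9 mm wide and 64 mm long. Origin on its vertical axis, 102 mm above the battery's underside; the bar runs along its own -y; its yaw relative to the battery's is the lever angle: 0 = open, along the battery's -y, tightening anticlockwise seen from above; starts at 0 to 0.3 rad. The bar's underside is 3 mm below, its upper face 9 mm above the origin.
- lever_tip (a point): Centre of the lever's end tab, 56 mm from the axis. The tab (48 to 64 mm out) reaches 17 mm above the lever's origin. Pushed 50 mm from the axis the lever turns at 4 to 5 N until its cam meets the post, at 0.6 to 1.45 rad (wear differs, unseen); then the load climbs about 3 N per 0.1 rad: 9 to 13 N is tight, from 16 N the soft post may be crushed. It is self-locking and stays.
- charger: Bystander: silver charger box 114 x 194 x 79 mm, loose, on the shelf to the left of the chest. Origin: centre of its underside.
- spreader: Bystander: stainless terminal spreader (pliers) about 137 mm long, 10 mm high, lying on the charger box. Origin: under its pivot.
- jar: Bystander: amber glass jar with screw lid, 72 mm diameter, 101 mm high, standing to the right of the chest. Origin: centre of its underside.
- torch: Bystander: yellow plastic torch standing on its head, 58 mm diameter, 160 mm high, to the right of the chest. Origin: centre of its underside.

How it is judged:
At the end, for the whole second after the job is handed in: The lower door is open to within 10 mm of its stop, the cam presses on the post with more than 25 N and stays so, and the upper door is still shut to within 12 mm (value of joint lower_door above 0.188 m and contact force between cam_lever and anything else above 25 N and value of joint upper_door below 0.012 m); the robot touches nothing.
It fails at once if a bystander is pushed more than 20 mm from its place (distance of any of charger, spreader, jar, torch from where it was at the start of the episode above 0.02 m).
It fails at once if the soft lead post is crushed (cam loaded over 200 N) (contact force between cam_lever and anything else above 200 N).
It fails at once if a door is forced with over 60 N (contact force between the fingers and lower_door above 60 N or contact force between the fingers and upper_door above 60 N).
It also fails if it takes over 54 s, if anything falls off the work surface, if the arm or the gripper's body presses on something with over 40 N, if the wrist force passes 120 N, or if a joint passes its speed limit or range.

## Working session

There is one attempt and no reset: what is moved stays moved. The work goes in short steps, Python scripts to look and compute and a tool call to move; the robot and the scene stay as the last step left them, time stands still between calls to the robot, and variables do not carry over. Pictures are saved under pics/ and viewed, and the job is handed in when it is done.

Besides the shell and the picture viewer there is one more tool, called after ">>>" as a command line: name --pt "numbers of a row" for each row, then --argument value for the rest. carry_out: Moves the arm, as the interface text tells. Its arguments: {"type":"object","properties":{"rows":{"type":"array"},"squeeze":{"type":"number"}},"required":["rows"]}

```bash
mkdir -p pics; ls
python3 - <<'E'
from station import *
import cv2
s=read_state(); print({k:(v if not hasattr(v,'round') else v) for k,v in s.items()})
for n in ["scene","top","wrist"]:
    c=camera(n); cv2.imwrite(f"pics/{n}0.png",c["pixels"]); print(n,c["camera_matrix"],c["pose"].round(4) if hasattr(c["pose"],'round') else c["pose"], c.keys())
E
```

```text
pics
{'clock': 0.0, 'joint_positions': array([ 1.11918621,  0.62934107,  0.0384625 ,  1.51834298, -0.02697146,
        0.99630247, -0.0199785 ]), 'joint_velocities': array([ 0.00154257,  0.00080515, -0.00061252,  0.00134407,  0.00083494,
        0.00040096,  0.00076233]), 'effort': array([ 1.16355255e-03, -5.49726176e+01,  1.14387821e+00, -1.86633611e+01,
       -5.22482372e-02,  2.36240483e-02,  1.57961576e-04]), 'tcp_pos': array([ 0.24435995, -0.60160638,  0.2045658 ]), 'tool_rot': array([-3.13971820e+00,  5.99804227e-05,  3.85831149e-01]), 'wrist_force': array([ 0.12947576,  0.13828419, -0.19193374]), 'torque': array([ 0.07222934,  0.00395171, -0.00754489]), 'opening': 0.09388152076910325}
scene [[500.05970405   0.         281.51765235]
 [  0.         500.05970405 211.00646152]
 [  0.           0.           1.        ]] [[-0.7775 -0.5281  0.3415  1.016 ]
 [ 0.6287 -0.6415  0.4396  0.6661]
 [-0.0131  0.5565  0.8308  1.3106]
 [ 0.      0.      0.      1.    ]] dict_keys(['pixels', 'camera_matrix', 'pose'])
top [[414.8330731    0.         282.93547525]
 [  0.         414.8330731  212.5797231 ]
 [  0.           0.           1.        ]] [[-0.0144  0.9957 -0.0914  0.4041]
 [-0.9994 -0.0171 -0.029   0.0272]
 [-0.0304  0.0909  0.9954  1.3177]
 [ 0.      0.      0.      1.    ]] dict_keys(['pixels', 'camera_matrix', 'pose'])
wrist [[330.88794052   0.         280.01517111]
 [  0.         330.88794052 208.28735698]
 [  0.           0.           1.        ]] [[ 0.3754  0.8994  0.2239  0.3084]
 [-0.9269  0.3648  0.0885 -0.5758]
 [-0.0021 -0.2407  0.9706  0.3837]
 [ 0.      0.      0.      1.    ]] dict_keys(['pixels', 'camera_matrix', 'pose'])
```

View pics/scene0.png

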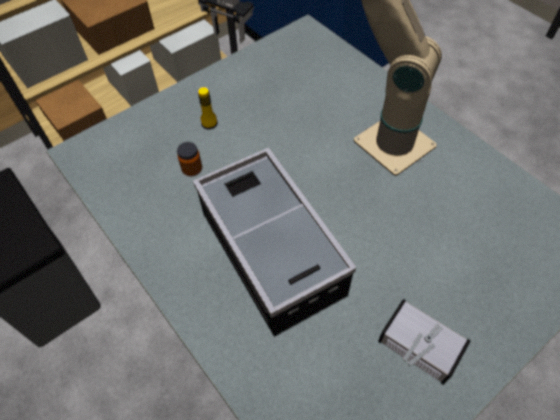

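View pics/top0.png

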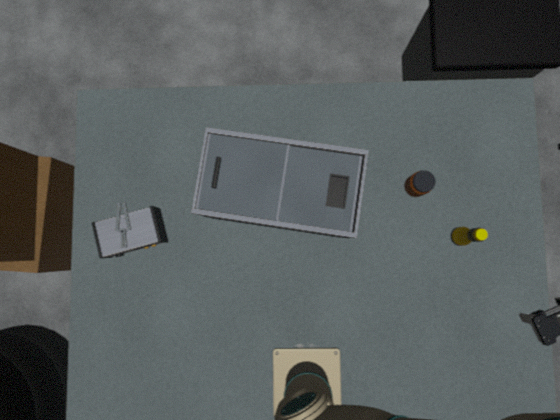

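View pics/wrist0.png

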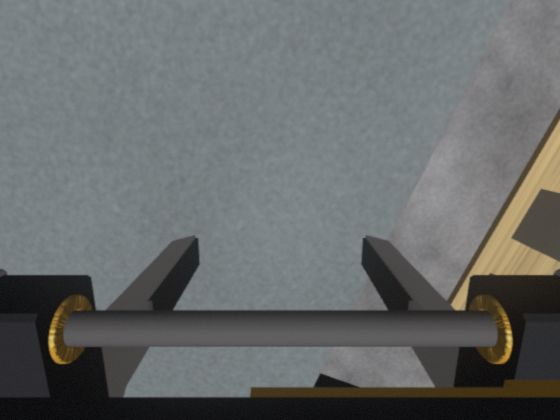

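The top view shows the chest rim with corners at about (207,129), (368,152), (356,237) and (193,212). The pull cup is near (338,191), and the jar (420,183) and torch (470,236) are to the right of the chest. I'll measure these now.

```bash
cat > h.py <<'E'
import numpy as np, cv2
from station import *
def ray(c,px):
    K=np.array(c["camera_matrix"]);T=np.array(c["pose"])
    d=np.linalg.inv(K)@np.array([px[0],px[1],1.0]); d=np.array([d[0],-d[1],-d[2]])
    return T[:3,3],T[:3,:3]@d
def plane(c,px,z):
    o,d=ray(c,px); return o+d*(z-o[2])/d[2]
def proj(c,p):
    K=np.array(c["camera_matrix"]);T=np.array(c["pose"])
    q=T[:3,:3].T@(np.array(p)-T[:3,3]); q=K@np.array([q[0],-q[1],-q[2]]); return q[:2]/q[2]
E
python3 - <<'E'
from h import *
for n,roi in (("top",(180,115,385,250)),("scene",(185,140,365,340))):
    c=camera(n);im=c["pixels"];x0,y0,x1,y1=roi
    g=cv2.resize(im[y0:y1,x0:x1],None,fx=3.8,fy=3.8 if n=="top" else 3,interpolation=cv2.INTER_CUBIC)
    cv2.imwrite(f"pics/{n}zoom.png",g[:600,:800])
c=camera("top");im=c["pixels"]
for p in [(207,129),(368,152),(356,237),(193,212)]: print(plane(c,p,.176).round(4))
hsv=cv2.cvtColor(im,cv2.COLOR_BGR2HSV)
print([im[y,x].tolist() for x,y in [(300,133),(280,180),(330,220),(286,170),(340,190),(250,300),(200,170)]])
E
```

```text
[0.7503 0.2722 0.176 ]
[ 0.6742 -0.1789  0.176 ]
[ 0.4384 -0.1385  0.176 ]
[0.5148 0.3109 0.176 ]
[[110, 108, 101], [106, 100, 95], [105, 98, 90], [109, 102, 99], [58, 56, 59], [107, 106, 99], [141, 137, 134]]
```

View pics/topzoom.png

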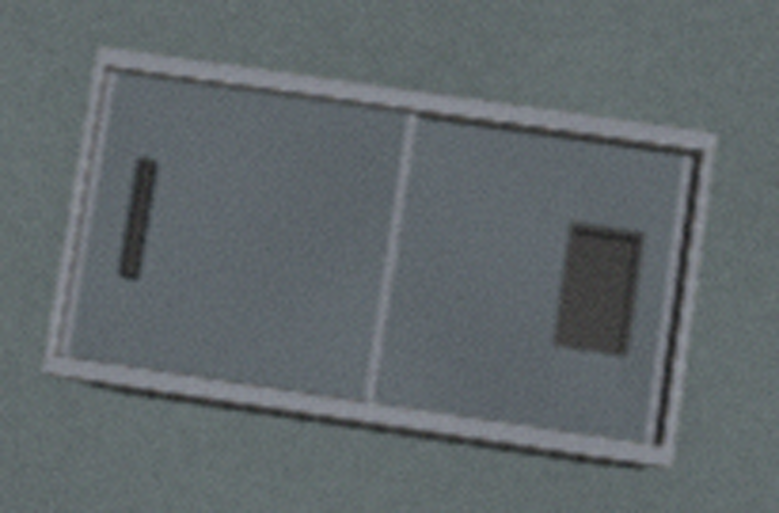

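Run:
```python
from h import *
c=camera("top")
Z=lambda p:(180+p[0]/3.8,115+p[1]/3.8)
cor=np.array([plane(c,Z(p),.176)[:2] for p in [(100,50),(715,135),(672,463),(45,372)]])
print(cor.round(4)); ctr=cor.mean(0)
e=((cor[0]-cor[1])+(cor[3]-cor[2])); psi=np.arctan2(-e[0],e[1])
e2=((cor[0]-cor[3])+(cor[1]-cor[2])); print("ctr",ctr,"psi",psi,np.arctan2(e2[1],e2[0]))
R=np.array([[np.cos(psi),-np.sin(psi)],[np.sin(psi),np.cos(psi)]])
cup=[plane(c,Z(p),.156)[:2] for p in [(570,225),(643,235),(627,353),(556,345)]]
print("cup chest",[(R.T@(q-ctr)).round(4) for q in cup], "cup ctr w",np.mean(cup,0))
ue=[plane(c,Z(p),.166)[:2] for p in [(412,112),(370,405)]]
print("ue",[(R.T@(q-ctr)).round(4) for q in ue])
for n,px,z in (("jar",(424,180),.101),("torch",(481,234),.16)): print(n,plane(c,px,z).round(3))
# scene check
s=camera("scene")
for x,y in ((-.12,-.232),(.12,-.232),(.12,.232),(-.12,.232)):
    w=ctr+R@np.array([x,y]); print(proj(s,[*w,.176]).round(1),proj(s,[*w,0]).round(1))
```

```text
[[ 0.7528  0.2742]
 [ 0.6783 -0.1795]
 [ 0.4388 -0.1408]
 [ 0.5123  0.3141]]
ctr [0.59554809 0.06700575] psi -0.16147996688141983 -0.16230535210064906
cup chest [array([ 0.0441, -0.1353]), array([ 0.0443, -0.1898]), array([-0.0447, -0.1899]), array([-0.0463, -0.1373])] cup ctr w [ 0.56868236 -0.09384789]
ue [array([ 0.1101, -0.007 ]), array([-0.1108, -0.0083])]
jar [ 0.605 -0.353  0.101]
torch [ 0.442 -0.483  0.16 ]
[266.2 146.9] [268.3 182.4]
[192.7 179. ] [201.7 213.1]
[271.5 311.4] [273.4 336.8]
[354.2 266.8] [347.5 295.6]
```

View pics/scenezoom.png

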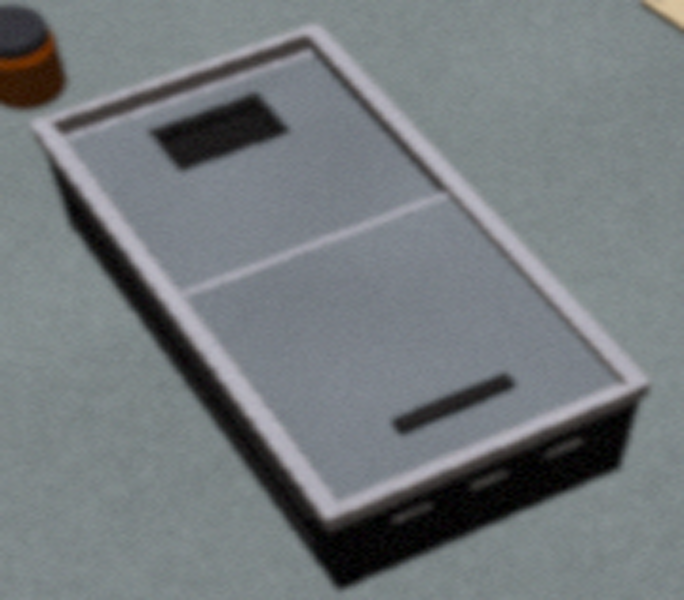

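The scene view agrees with the top view to about 2 px: the chest centre is near (0.596, 0.067) with yaw about -0.162. The lower door is about 6 mm ajar. First I'll raise, turn and close the fingers.

>>> carry_out --pt "0 0 0 -20 -6.5" --pt "0 0 0 -20 -6.5" --pt "0 0 0 -20 -6.5" --pt "0 0 0 -20 -6.5" --pt "0 0 0 -20 -6.5" --pt "0 0 0 -10 -6.5" --pt "0 0 0 0 -6.5" --pt "0 0 0 0 -6.5" --pt "0 0 0 0 -6.5" --pt "0 0 0 0 0" --squeeze 10

```text
clock: 1.23
tcp_pos: [0.2442, -0.6016, 0.3208]
tool_rot: [-3.14, -0.0, 1.456]
wrist_force: [0.1, -0.4, 1.4]
opening: 0.031
```

>>> carry_out --pt "0 15 7 0 2.7" --pt "0 33 15 0 0" --pt "0 35 15 0 0" --pt "0 35 15 0 0" --pt "0 35 15 0 0" --pt "0 35 15 0 0" --pt "0 35 15 0 0" --pt "0 35 15 0 0" --pt "0 35 15 0 0" --pt "0 35 15 0 0"

```text
clock: 2.07
tcp_pos: [0.442, -0.3033, 0.3167]
tool_rot: [-3.136, 0.005, 1.347]
wrist_force: [0.8, 0.2, 0.2]
opening: 0.0005
```

```bash
cat > d.py <<'E'
from h import *
import sys
s=read_state(); p=np.array(s["tcp_pos"]); y=s["tool_rot"][2]
print("t",s["clock"],"tcp",p.round(4),"yaw",round(y,4),"F",s["wrist_force"].round(2),"op",round(s["opening"],4))
if len(sys.argv)>2:
    g=np.array([float(a) for a in sys.argv[1:4]])-p
    print("tool shift mm",(1000*np.array([g[0]*np.cos(y)+g[1]*np.sin(y),g[0]*np.sin(y)-g[1]*np.cos(y),-g[2]])).round(1))
E
python3 d.py .569 -.094 .32
```

```text
t 2.0667 tcp [ 0.442  -0.3033  0.3167] yaw 1.3468 F [0.81 0.17 0.24] op 0.0005
tool shift mm [232.3  77.4  -3.3]
```

>>> carry_out --pt "0 33 11 0 -1.2" --pt "0 33 11 0 -1.2" --pt "0 33 11 0 -1.2" --pt "0 33 11 0 0" --pt "0 33 11 0 0" --pt "0 33 11 0 0" --pt "0 20 7 0 0" --pt "0 0 0 0 0"

```text
clock: 2.73
tcp_pos: [0.5621, -0.0819, 0.3159]
tool_rot: [-3.139, -0.001, 1.395]
wrist_force: [0.5, -0.9, 0.6]
opening: 0.0005
```

```bash
python3 d.py .569 -.094 .32
python3 - <<'E'
from h import *
c=camera("wrist"); cv2.imwrite("pics/w1.png",c["pixels"])
for p in ([.569,-.094,.156],[.569,-.094,.143]): print(proj(c,p))
E
```

```text
t 2.7333 tcp [ 0.5621 -0.0819  0.3159] yaw 1.395 F [ 0.5  -0.92  0.62] op 0.0005
tool shift mm [-10.7   8.9  -4.1]
[289.58721141 204.97352243]
[289.28427593 202.23307409]
```

View pics/w1.png

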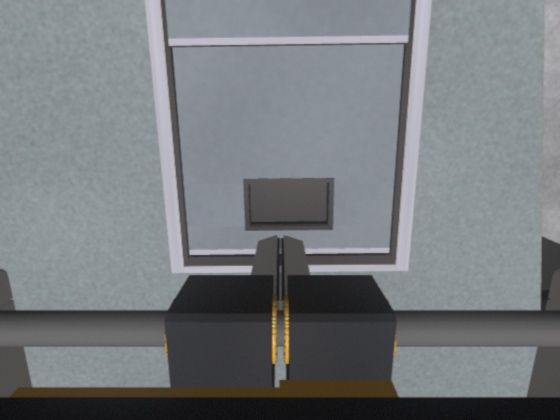

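The wrist view shows the cup mouth centred at (289,204), within 1 px of the prediction. I'll descend into it.

>>> carry_out --pt "0 -8 9 25 -0.8" --pt "0 0 0 35 0" --pt "0 0 0 35 0" --pt "0 0 0 30 0" --pt "0 0 0 15 0" --pt "0 0 0 5 0" --pt "0 0 0 0 0"

```text
clock: 3.37
tcp_pos: [0.5667, -0.1063, 0.1671]
tool_rot: [3.141, 0.009, 1.383]
wrist_force: [-1.2, -1.0, -0.2]
opening: 0.0003
```

```bash
python3 d.py .569 -.094 .145
python3 - <<'E'
from h import *
c=camera("wrist"); cv2.imwrite("pics/w2.png",c["pixels"])
E
```

```text
t 3.3667 tcp [ 0.5667 -0.1063  0.1671] yaw 1.3828 F [-1.17 -1.01 -0.21] op 0.0003
tool shift mm [12.5  0.  22.1]
```

View pics/w2.png

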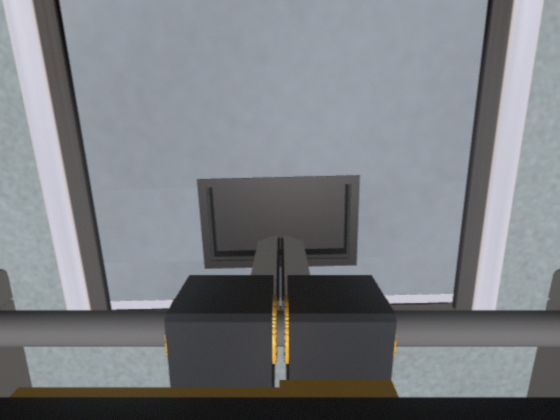

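The tip stands just above the cup (mouth x 200–358, y 176–268), near its -y end. I'll move in +y and down.

>>> carry_out --pt "0 13 0 0 -1.5" --pt "0 3 0 8 0" --pt "0 0 0 8 0" --pt "0 0 0 5 0" --pt "0 0 0 0 0"

```text
clock: 3.83
tcp_pos: [0.5739, -0.0905, 0.1501]
tool_rot: [3.13, 0.009, 1.409]
wrist_force: [-0.9, -0.3, 0.6]
opening: 0.0008
```

```bash
python3 d.py .569 -.094 .145
```

```text
t 3.8333 tcp [ 0.5739 -0.0905  0.1501] yaw 1.4086 F [-0.89 -0.32  0.61] op 0.0008
tool shift mm [-4.3 -4.3  5.1]
```

>>> carry_out --pt "0 0 -3 5 0" --pt "0 5 0 0 0" --pt "0 6 0 0 0" --pt "0 6 0 0 0" --pt "0 6 0 0 0" --pt "0 6 0 0 0"

```text
clock: 4.33
tcp_pos: [0.5748, -0.0658, 0.1446]
tool_rot: [3.131, 0.017, 1.404]
wrist_force: [-0.3, -4.1, 1.3]
opening: 0.0002
```

```bash
python3 d.py .569 -.094 .145
```

```text
t 4.3333 tcp [ 0.5748 -0.0658  0.1446] yaw 1.4037 F [-0.27 -4.1   1.33] op 0.0002
tool shift mm [-28.7  -1.1  -0.4]
```

>>> carry_out --pt "0 9 0 0 0" --pt "0 9 0 0 0" --pt "0 9 0 0 0" --pt "0 9 0 0 0" --pt "0 9 0 0 0" --pt "0 9 0 0 0" --pt "0 9 0 0 0" --pt "0 9 0 0 0" --pt "0 9 0 0 0" --pt "0 9 0 0 0"

```text
clock: 5.17
tcp_pos: [0.589, 0.0199, 0.1447]
tool_rot: [3.132, 0.034, 1.398]
wrist_force: [-1.7, -3.9, 3.1]
opening: 0.0001
```

```bash
python3 d.py .569 -.094 .145
```

```text
t 5.1667 tcp [0.589  0.0199 0.1447] yaw 1.3981 F [-1.74 -3.93  3.05] op 0.0001
tool shift mm [-1.156e+02 -1.000e-01 -3.000e-01]
```

>>> carry_out --pt "0 -8 0 0 0" --pt "0 0 0 -25 -0.5" --pt "0 0 0 -30 0" --pt "0 -20 0 0 0" --pt "0 -30 0 0 0" --pt "0 -30 0 0 0" --pt "0 -12 0 0 0" --pt "0 0 0 0 0"

```text
clock: 5.83
tcp_pos: [0.5741, -0.0636, 0.2048]
tool_rot: [3.13, 0.017, 1.424]
wrist_force: [0.0, 0.2, 0.0]
opening: 0.001
```

```bash
python3 d.py .569 -.094 .145
python3 - <<'E'
from h import *
c=camera("wrist"); cv2.imwrite("pics/w3.png",c["pixels"])
c=camera("top"); cv2.imwrite("pics/t3.png",c["pixels"])
E
```

```text
t 5.8333 tcp [ 0.5741 -0.0636  0.2048] yaw 1.4236 F [0.04 0.19 0.  ] op 0.001
tool shift mm [-30.8  -0.6  59.8]
```

View pics/w3.png

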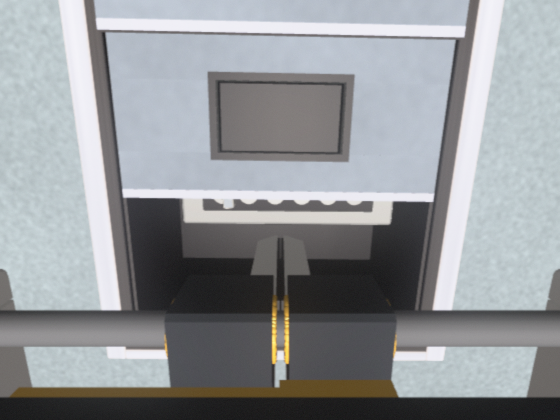

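The wrist view shows the door's outer edge at row ~195 and the lever tip just emerging at (228,203). Next is the world position of that edge.

Run:
```python
from h import *
c=camera("wrist"); o=np.array([.5955,.067]);e=np.array([.161,.987])
for p,z in (((280,199),.150),((280,192),.156),((228,203),.125)):
    q=plane(c,p,z); print(q.round(4),"chest y",((q[:2]-o)@e).round(4),"x",((q[:2]-o)@np.array([.987,-.161])).round(4))
print("tcp chest y",(np.array(read_state()["tcp_pos"])[:2]-o)@e)
```

```text
[ 0.5768 -0.0431  0.15  ] chest y -0.1117 x -0.0007
[ 0.5777 -0.0367  0.156 ] chest y -0.1052 x -0.0009
[ 0.5346 -0.0461  0.125 ] chest y -0.1214 x -0.0419
tcp chest y -0.12824081407930113
```

>>> carry_out --pt "0 -10 0 0 0" --pt "0 0 0 25 0" --pt "0 0 0 25 0" --pt "0 0 0 12 0" --pt "0 5 0 0 0" --pt "0 7 0 0 0" --pt "0 9 0 0 0" --pt "0 9 0 0 0" --pt "0 9 0 0 0" --pt "0 9 0 0 0"

```text
clock: 6.82
tcp_pos: [0.5827, -0.0201, 0.1416]
tool_rot: [3.128, 0.021, 1.436]
wrist_force: [-0.3, -4.8, -4.6]
opening: 0.0005
```

```bash
cat >> d.py <<'E'
q=p[:2]-np.array([.5955,.067]); print("chest",q@np.array([.987,-.161]),q@np.array([.161,.987]))
E
python3 d.py
```

```text
t 6.8167 tcp [ 0.5827 -0.0201  0.1416] yaw 1.436 F [-0.33 -4.8  -4.64] op 0.0005
chest 0.001381100929933437 -0.08803017957537221
```

>>> carry_out --pt "0 7 0 0 0.5" --pt "0 7 0 0 0.5" --pt "0 7 0 0 0" --pt "0 7 0 0 0" --pt "0 7 0 0 0" --pt "0 6 0 0 0" --pt "0 5 0 0 0" --pt "0 4 0 0 0"

```text
clock: 7.48
tcp_pos: [0.5907, 0.0309, 0.1421]
tool_rot: [3.126, 0.028, 1.417]
wrist_force: [0.8, -4.7, -2.5]
opening: 0.0005
```

```bash
python3 d.py
```

```text
t 7.4833 tcp [0.5907 0.0309 0.1421] yaw 1.4166 F [ 0.76 -4.7  -2.47] op 0.0005
chest 0.0011105699436784683 -0.03635748379060452
```

>>> carry_out --pt "0 4 0 0 0" --pt "0 4 0 0 0" --pt "0 3 0 0 0" --pt "0 3 0 0 0"

```text
clock: 7.82
tcp_pos: [0.591, 0.0329, 0.1422]
tool_rot: [3.129, 0.047, 1.411]
wrist_force: [-1.3, -9.4, -0.9]
opening: 0.0005
```

```bash
python3 d.py
```

```text
t 7.8167 tcp [0.591  0.0329 0.1422] yaw 1.411 F [-1.29 -9.4  -0.86] op 0.0005
chest 0.0010238879844640257 -0.034401295611328854
```

The force rose to 9.4 N with the edge at chest y = -0.026, the expected stop. I'll retreat, rise and look.

>>> carry_out --pt "0 4 0 0 0" --pt "0 -10 0 0 0" --pt "0 -10 0 -10 0" --pt "0 -10 0 -30 0" --pt "0 -30 0 -30 0" --pt "0 -30 0 -35 0" --pt "0 -30 0 -35 0" --pt "0 -20 0 -20 0" --pt "0 0 0 0 0"

```text
clock: 8.57
tcp_pos: [0.5706, -0.0848, 0.3164]
tool_rot: [3.123, 0.033, 1.424]
wrist_force: [1.1, -0.2, 0.1]
opening: 0.0004
```

```bash
python3 d.py
python3 - <<'E'
from h import *
c=camera("wrist"); cv2.imwrite("pics/w4.png",c["pixels"])
E
```

```text
t 8.5667 tcp [ 0.5706 -0.0848  0.3164] yaw 1.424 F [ 1.14 -0.16  0.13] op 0.0004
chest -0.0001520727925990217 -0.15386396390240717
```

View pics/w4.png

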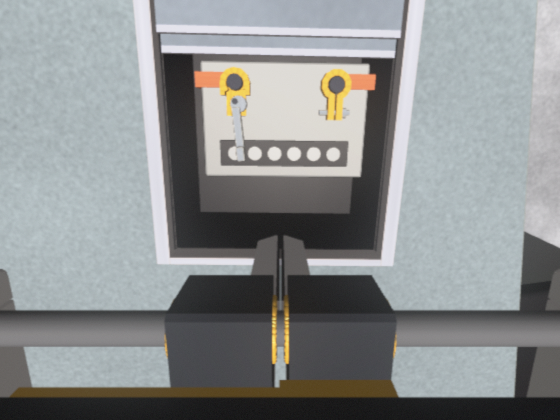

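Run:
```python
from h import *
im=cv2.imread("pics/w4.png"); cv2.imwrite("pics/w4z.png",cv2.resize(im[60:180,190:350],None,fx=5,fy=5,interpolation=cv2.INTER_CUBIC))
```

```text
(no output)
```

View pics/w4z.png

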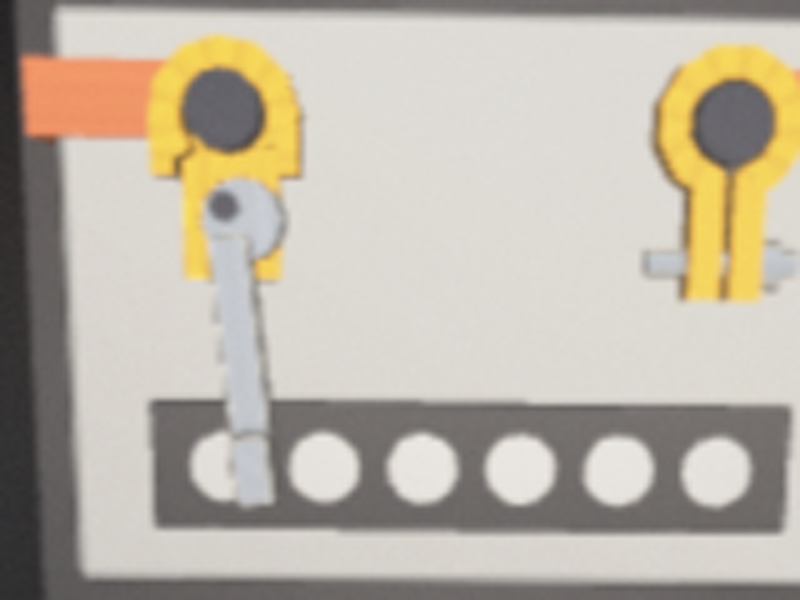

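```bash
cat > l.py <<'E'
from h import *
psi=-.162
def lev(c,ax,ta,az=.119,tz=.127):
    a=plane(c,ax,az)[:2]; t=plane(c,ta,tz)[:2]; d=t-a
    print("axis",a.round(4),"tab",t.round(4),"len",np.hypot(*d).round(4),"angle vs chest",round(float(np.arctan2(d[1],d[0])+np.pi/2-psi),3))
    return a,t
E
python3 - <<'E'
from l import *
c=camera("wrist"); Z=lambda x,y:(190+x/5,60+y/5)
lev(c,Z(223,207),Z(253,470))
for n,p,z in (("postL",(222,110),.117),("postR",(735,122),.117)): print(n,plane(c,Z(*p),z).round(4))
for p in ((280,50),(280,32)): 
  q=plane(c,p,.156 if p[1]==50 else .166); print("edge y",(q[:2]-[.5955,.067])@[.161,.987])
E
```

```text
axis [0.5379 0.0124] tab [ 0.5352 -0.0428] len 0.0553 angle vs chest 0.115
postL [0.541  0.0318 0.117 ]
postR [0.6487 0.0138 0.117 ]
edge y -0.018255985401721766
edge y -0.005340106631854747
```

```bash
python3 d.py .507 -.037 .20; python3 -c "
from station import *;print(read_state()['joint_positions'].round(2))"
```

```text
t 8.6667 tcp [ 0.5693 -0.0805  0.3126] yaw 1.4284 F [-0.09  1.13 -0.19] op 0.0007
tool shift mm [ 34.2 -67.8 112.6]
chest -0.0021117648017780484 -0.14976839400871772
[ 0.29  0.42 -0.33  1.59  0.18  1.15 -0.23]
```

>>> carry_out --pt "0 9 -17 0 -2.0" --pt "0 9 -17 0 -2.0" --pt "0 9 -17 25 -1.5" --pt "0 6 -15 30 0" --pt "0 0 0 30 0" --pt "0 0 0 20 0" --pt "0 0 0 0 0"

```text
clock: 9.25
tcp_pos: [0.5008, -0.0247, 0.1972]
tool_rot: [3.138, 0.016, 1.55]
wrist_force: [0.4, 0.3, -0.2]
opening: 0.0001
```

```bash
python3 d.py .507 -.037 .113;  python3 - <<'E'
from h import *
c=camera("wrist"); cv2.imwrite("pics/w5.png",c["pixels"])
E
```

```text
t 9.25 tcp [ 0.5008 -0.0247  0.1972] yaw 1.5503 F [ 0.39  0.3  -0.21] op 0.0001
tool shift mm [-12.2   6.5  84.2]
chest -0.07870963938177479 -0.10572741985594508
```

View pics/w5.png

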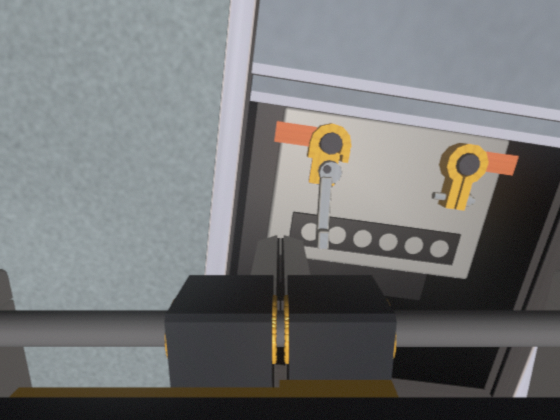

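```bash
python3 - <<'E'
from l import *
im=cv2.imread("pics/w5.png"); cv2.imwrite("pics/w5z.png",cv2.resize(im[120:270,240:400],None,fx=4,fy=4,interpolation=cv2.INTER_CUBIC))
c=camera("wrist"); lev(c,(327,170),(323,242))
E
python3 d.py .507 -.037 .113
```

```text
axis [0.539  0.0099] tab [ 0.5355 -0.0468] len 0.0569 angle vs chest 0.101
t 9.35 tcp [ 0.5037 -0.0251  0.2003] yaw 1.5494 F [-0.22  0.09 -0.44] op 0.0005
tool shift mm [-11.8   3.5  87.3]
chest -0.07576511239589202 -0.10567649925310203
```

View pics/w5z.png

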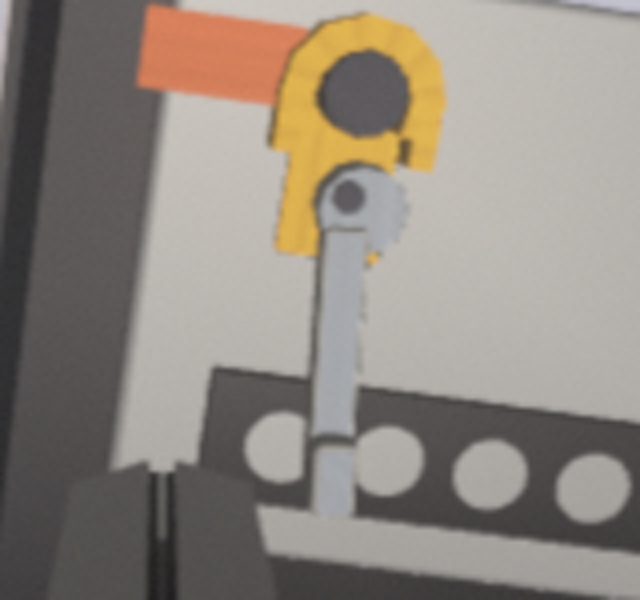

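The lever axis is at about (0.5385, 0.011) and its angle is about 0.11, in agreement across the two views. I'll descend beside the tab.

>>> carry_out --pt "0 -13 2 10 0" --pt "0 0 0 25 0" --pt "0 0 0 25 0" --pt "0 0 0 18 0" --pt "0 0 0 6 0" --pt "0 0 0 0 0" --pt "0 0 0 0 0"

```text
clock: 9.93
tcp_pos: [0.5166, -0.0428, 0.1189]
tool_rot: [3.114, 0.016, 1.548]
wrist_force: [-0.0, 0.1, 0.5]
opening: 0.0005
```

```bash
python3 d.py .507 -.039 .113;  python3 - <<'E'
from h import *
c=camera("wrist"); cv2.imwrite("pics/w6.png",c["pixels"]);print(proj(c,[.5385,.011,.119]))
E
```

```text
t 9.9333 tcp [ 0.5166 -0.0428  0.1189] yaw 1.5484 F [-0.01  0.14  0.54] op 0.0005
tool shift mm [ 3.6 -9.6  5.9]
chest -0.060245364441731175 -0.12106804703444549
[320.06033754 155.70598447]
```

View pics/w6.png

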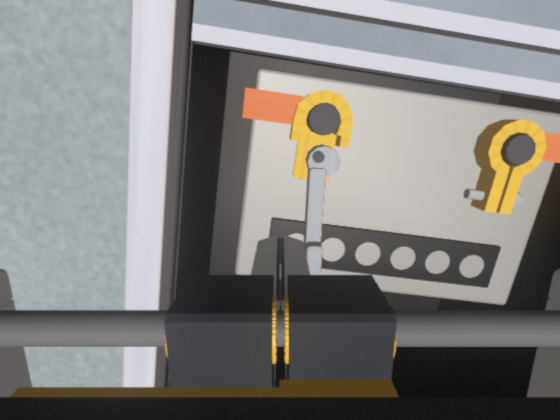

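>>> carry_out --pt "0 3 -4 4 0" --pt "0 0 0 3 0" --pt "0 0 0 0 0" --pt "0 0 0 0 0"

```text
clock: 10.32
tcp_pos: [0.5153, -0.0397, 0.1148]
tool_rot: [3.107, 0.017, 1.548]
wrist_force: [-0.4, 0.3, -0.6]
opening: 0.0005
```

```bash
cat > r.py <<'E'
from h import *
s=read_state(); p=np.array(s["tcp_pos"]); y=s["tool_rot"][2]; A=np.array([.5385,.011])
g=A-p[:2]; tx=np.array([np.cos(y),np.sin(y)]);ty=np.array([np.sin(y),-np.cos(y)])
F=np.array(s["wrist_force"])[:2]
print("t",round(s["clock"],2),"axis in tool mm",1000*(g@tx).round(4),1000*(g@ty).round(4),"z",p[2].round(4),"th",round(y-1.409,3),
 "bearing-th",round(float(np.arctan2(-g[1],-g[0])+np.pi/2+.162+np.arctan2(17,50)),3),"F tool x,y",(F@tx).round(2),(F@ty).round(2),"Fz",s["wrist_force"][2].round(2),"Mz about axis /50mm", round(float((np.cross(p[:2]-A,F))/.05),2),"rpy",np.round(s["tool_rot"],3))
E
python3 r.py
```

```text
t 10.32 axis in tool mm 51.3 22.0 z 0.1148 th 0.139 bearing-th 0.061 F tool x,y 0.29 -0.41 Fz -0.6 Mz about axis /50mm -0.55 rpy [3.107 0.017 1.548]r.py:6: DeprecationWarning: Arrays of 2-dimensional vectors are deprecated. Use arrays of 3-dimensional vectors instead. (deprecated in NumPy 2.0)
  "bearing-th",round(float(np.arctan2(-g[1],-g[0])+np.pi/2+.162+np.arctan2(17,50)),3),"F tool x,y",(F@tx).round(2),(F@ty).round(2),"Fz",s["wrist_force"][2].round(2),"Mz about axis /50mm", round(float((np.cross(p[:2]-A,F))/.05),2),"rpy",np.round(s["tool_rot"],3))
```

>>> carry_out --pt "0 0 2 2 0" --pt "0 0 2.5 1 0" --pt "0 0 2.5 0 0" --pt "0 0 2.5 0 0"

```text
clock: 10.65
tcp_pos: [0.5212, -0.0402, 0.1121]
tool_rot: [3.115, 0.018, 1.548]
wrist_force: [-4.9, 0.2, 3.6]
opening: 0.0005
```

```bash
python3 -W ignore r.py
```

```text
t 10.65 axis in tool mm 51.6 16.1 z 0.1121 th 0.139 bearing-th 0.163 F tool x,y 0.1 -4.92 Fz 3.64 Mz about axis /50mm -5.1 rpy [3.115 0.018 1.548]
```

The lever is in contact at about 5 N, so it's in its free turn. I'll follow the arc.

>>> carry_out --pt "0 -0.5 3 -0.5 -2.9" --pt "0 -0.8 3 0 -2.9" --pt "0 -0.8 3 0 -2.9" --pt "0 -0.8 3 0 -2.9" --pt "0 -0.8 3 0 -2.9"

```text
clock: 11.07
tcp_pos: [0.5293, -0.0439, 0.1113]
tool_rot: [3.138, 0.024, 1.811]
wrist_force: [-5.1, 0.4, 3.6]
opening: 0.0004
```

```bash
python3 -W ignore r.py
```

```text
t 11.07 axis in tool mm 51.1 22.0 z 0.1113 th 0.402 bearing-th 0.324 F tool x,y 1.62 -4.87 Fz 3.61 Mz about axis /50mm -5.69 rpy [3.138 0.024 1.811]
```

>>> carry_out --pt "0 -0.3 3.5 0 0" --pt "0 -0.5 3.5 0 -1.5" --pt "0 -0.5 3.5 0 -1.5" --pt "0 -0.8 3.5 0 -2"

```text
clock: 11.4
tcp_pos: [0.5404, -0.0435, 0.1106]
tool_rot: [-3.135, 0.023, 1.901]
wrist_force: [-5.7, -0.8, 3.1]
opening: 0.0007
```

```bash
python3 -W ignore r.py;  python3 - <<'E'
from h import *
c=camera("wrist"); cv2.imwrite("pics/w7.png",c["pixels"])
E
```

```text
t 11.4 axis in tool mm 52.2 15.8 z 0.1106 th 0.492 bearing-th 0.525 F tool x,y 1.1 -5.67 Fz 3.12 Mz about axis /50mm -6.26 rpy [-3.135  0.023  1.901]
```

View pics/w7.png

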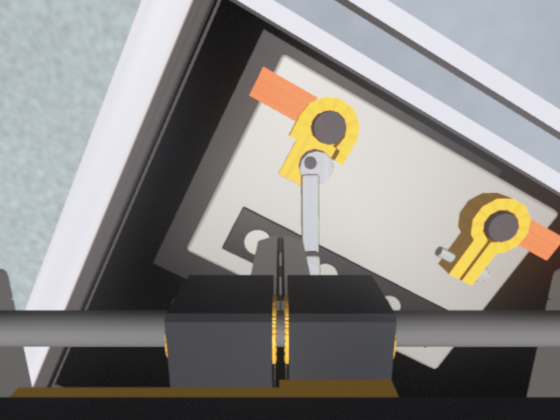

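The lever is following, now at about 0.5 rad. I'll use short calls from here and watch the load.

>>> carry_out --pt "0 -0.5 3.2 0 -2.5" --pt "0 -0.7 3.2 0 -2.5" --pt "0 -0.7 3.2 0 -2"

```text
clock: 11.7
tcp_pos: [0.5488, -0.0426, 0.1102]
tool_rot: [-3.127, 0.022, 2.029]
wrist_force: [-5.8, -1.1, 3.8]
opening: 0.0006
```

```bash
python3 -W ignore r.py
```

```text
t 11.7 axis in tool mm 52.6 14.5 z 0.1102 th 0.62 bearing-th 0.679 F tool x,y 1.53 -5.68 Fz 3.84 Mz about axis /50mm -6.42 rpy [-3.127  0.022  2.029]
```

>>> carry_out --pt "0 -0.3 3 0 -2.8" --pt "0 -0.3 3 0 -2.8" --pt "0 -0.3 3 0 -2.8"

```text
clock: 11.95
tcp_pos: [0.5559, -0.041, 0.1101]
tool_rot: [-3.118, 0.02, 2.181]
wrist_force: [-5.0, -1.6, 4.4]
opening: 0.0004
```

```bash
python3 -W ignore r.py
```

```text
t 11.95 axis in tool mm 52.6 15.5 z 0.1101 th 0.772 bearing-th 0.813 F tool x,y 1.57 -5.03 Fz 4.38 Mz about axis /50mm -5.78 rpy [-3.118  0.02   2.181]
```

>>> carry_out --pt "0 -0.3 3 0 -2.8" --pt "0 -0.3 3 0 -2.8" --pt "0 -0.3 3 0 -2.8"

```text
clock: 12.2
tcp_pos: [0.5625, -0.0389, 0.1097]
tool_rot: [-3.11, 0.017, 2.333]
wrist_force: [-4.7, -1.6, 3.3]
opening: 0.0002
```

```bash
python3 -W ignore r.py
```

```text
t 12.2 axis in tool mm 52.699999999999996 17.1 z 0.1097 th 0.924 bearing-th 0.937 F tool x,y 2.1 -4.51 Fz 3.28 Mz about axis /50mm -5.47 rpy [-3.11   0.017  2.333]
```

>>> carry_out --pt "0 -0.3 3.2 0 -2.6" --pt "0 -0.3 3.2 0 -2.6" --pt "0 -0.3 3.2 0 -2.6"

```text
clock: 12.45
tcp_pos: [0.5691, -0.036, 0.1093]
tool_rot: [-3.102, 0.012, 2.472]
wrist_force: [-5.0, -2.4, 2.9]
opening: 0.0004
```

```bash
python3 -W ignore r.py
```

```text
t 12.45 axis in tool mm 53.1 17.9 z 0.1093 th 1.063 bearing-th 1.066 F tool x,y 2.39 -4.96 Fz 2.89 Mz about axis /50mm -6.13 rpy [-3.102  0.012  2.472]
```

>>> carry_out --pt "0 -0.3 3.2 0 -2.6" --pt "0 -0.3 3.2 0 -2.6"

```text
clock: 12.62
tcp_pos: [0.5732, -0.0337, 0.1088]
tool_rot: [-3.097, 0.009, 2.565]
wrist_force: [-4.4, -2.5, 3.1]
opening: 0.0004
```

```bash
python3 -W ignore r.py
```

```text
t 12.62 axis in tool mm 53.5 18.599999999999998 z 0.1088 th 1.156 bearing-th 1.15 F tool x,y 2.29 -4.46 Fz 3.15 Mz about axis /50mm -5.62 rpy [-3.097  0.009  2.565]
```

>>> carry_out --pt "0 0 3.3 -0.5 -2.2" --pt "0 0 3.3 -0.5 -2.2"

```text
clock: 12.78
tcp_pos: [0.5765, -0.031, 0.109]
tool_rot: [-3.092, 0.005, 2.643]
wrist_force: [-4.5, -2.9, 1.3]
opening: 0.0009
```

```bash
python3 -W ignore r.py
```

```text
t 12.78 axis in tool mm 53.400000000000006 18.8 z 0.109 th 1.234 bearing-th 1.225 F tool x,y 2.55 -4.66 Fz 1.35 Mz about axis /50mm -5.94 rpy [-3.092  0.005  2.643]
```

>>> carry_out --pt "0 0 3.3 0 -2.2" --pt "0 0 3.3 0 -2.2"

```text
clock: 12.95
tcp_pos: [0.5799, -0.0284, 0.1084]
tool_rot: [-3.088, 0.002, 2.721]
wrist_force: [-3.2, -3.2, 3.5]
opening: 0.0004
```

```bash
python3 -W ignore r.py
python3 - <<'E'
from h import *
c=camera("wrist"); cv2.imwrite("pics/w8.png",c["pixels"]);print(read_state()["joint_positions"].round(2))
E
```

```text
t 12.95 axis in tool mm 53.8 19.0 z 0.1084 th 1.312 bearing-th 1.3 F tool x,y 1.6 -4.2 Fz 3.48 Mz about axis /50mm -5.14 rpy [-3.088e+00  2.000e-03  2.721e+00]
[ 0.34  0.73 -0.6   1.78  0.59  0.85  0.59]
```

View pics/w8.png

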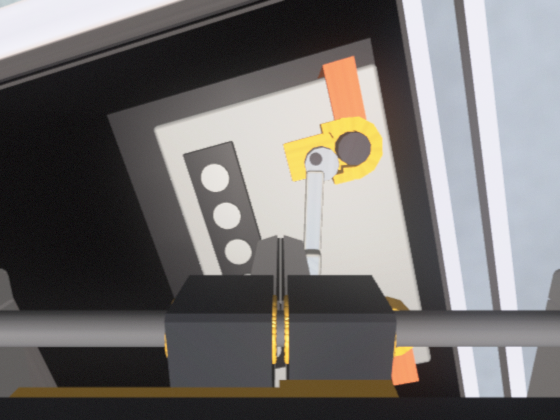

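>>> carry_out --pt "0 0.5 3.0 -0.4 -2.4" --pt "0 0.5 3.0 0 -2.4"

```text
clock: 13.17
tcp_pos: [0.5824, -0.0261, 0.1083]
tool_rot: [-3.083, -0.0, 2.804]
wrist_force: [-3.1, -5.3, 5.1]
opening: 0.0005
```

```bash
python3 -W ignore r.py
```

```text
t 13.17 axis in tool mm 53.699999999999996 20.5 z 0.1083 th 1.395 bearing-th 1.359 F tool x,y 1.2 -6.0 Fz 5.05 Mz about axis /50mm -6.94 rpy [-3.083 -0.     2.804]
```

>>> carry_out --pt "0 0 2.5 -0.5 -1" --pt "0 0 2.5 0 -1"

```text
clock: 13.33
tcp_pos: [0.5833, -0.0258, 0.1082]
tool_rot: [-3.077, -0.003, 2.836]
wrist_force: [-4.1, -4.2, 3.9]
opening: 0.0007
```

```bash
python3 -W ignore r.py
```

```text
t 13.33 axis in tool mm 53.8 21.6 z 0.1082 th 1.427 bearing-th 1.372 F tool x,y 2.62 -5.28 Fz 3.94 Mz about axis /50mm -6.82 rpy [-3.077e+00 -3.000e-03  2.836e+00]
```

>>> carry_out --pt "0 0 4 -0.3 0" --pt "0 0 4 0 0"

```text
clock: 13.5
tcp_pos: [0.5845, -0.0243, 0.1078]
tool_rot: [-3.068, -0.004, 2.83]
wrist_force: [-5.9, -6.7, 6.4]
opening: 0.0003
```

```bash
python3 -W ignore r.py
```

```text
t 13.5 axis in tool mm 54.6 19.5 z 0.1078 th 1.421 bearing-th 1.406 F tool x,y 3.57 -8.22 Fz 6.35 Mz about axis /50mm -10.36 rpy [-3.068 -0.004  2.83 ]
```

>>> carry_out --pt "0 0.5 4.5 -0.8 -0.5" --pt "0 0.5 4.5 -0.5 -0.5"

```text
clock: 13.67
tcp_pos: [0.585, -0.0234, 0.108]
tool_rot: [-3.056, -0.006, 2.84]
wrist_force: [-5.7, -8.3, 3.8]
opening: 0.0002
```

```bash
python3 -W ignore r.py
python3 - <<'E'
from h import *
c=camera("wrist"); cv2.imwrite("pics/w9.png",c["pixels"])
E
python3 -W ignore r.py
```

```text
t 13.67 axis in tool mm 54.6 19.099999999999998 z 0.108 th 1.431 bearing-th 1.423 F tool x,y 3.01 -9.6 Fz 3.83 Mz about axis /50mm -11.64 rpy [-3.056 -0.006  2.84 ]
t 13.72 axis in tool mm 54.6 18.599999999999998 z 0.108 th 1.432 bearing-th 1.431 F tool x,y 1.76 -7.42 Fz 3.25 Mz about axis /50mm -8.75 rpy [-3.056 -0.006  2.841]
```

View pics/w9.png

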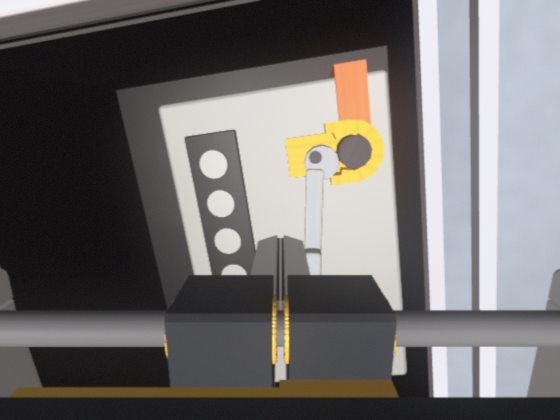

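The load is climbing: about 7.5 to 9 N with the lever near 1.4 rad. I'll keep the increments small.

>>> carry_out --pt "0 0.5 4.5 -0.5 -0.8" --pt "0 0.5 4.5 -0.5 -0.8"

```text
clock: 13.88
tcp_pos: [0.5856, -0.0227, 0.1082]
tool_rot: [-3.043, -0.009, 2.861]
wrist_force: [-5.9, -7.6, 5.6]
opening: 0.0004
```

```bash
python3 -W ignore r.py
```

```text
t 13.88 axis in tool mm 54.6 19.3 z 0.1082 th 1.452 bearing-th 1.44 F tool x,y 3.53 -8.92 Fz 5.62 Mz about axis /50mm -11.09 rpy [-3.043 -0.009  2.861]
```

>>> carry_out --pt "0 0.8 5 -0.5 -0.5" --pt "0 0.8 5 -0.5 -0.5"

```text
clock: 14.05
tcp_pos: [0.5857, -0.0226, 0.1083]
tool_rot: [-3.029, -0.01, 2.871]
wrist_force: [-5.0, -8.7, 4.7]
opening: 0.0007
```

```bash
python3 -W ignore r.py
```

```text
t 14.05 axis in tool mm 54.5 19.7 z 0.1083 th 1.462 bearing-th 1.443 F tool x,y 2.48 -9.72 Fz 4.7 Mz about axis /50mm -11.57 rpy [-3.029 -0.01   2.871]
```

>>> carry_out --pt "0 0.5 5.5 -0.5 -0.4" --pt "0 0.5 5.5 -0.5 -0.4"

```text
clock: 14.22
tcp_pos: [0.5859, -0.0226, 0.1085]
tool_rot: [-3.012, -0.013, 2.876]
wrist_force: [-7.0, -8.3, 6.8]
opening: 0.0004
```

```bash
python3 -W ignore r.py
```

```text
t 14.22 axis in tool mm 54.5 20.0 z 0.1085 th 1.467 bearing-th 1.443 F tool x,y 4.53 -9.85 Fz 6.78 Mz about axis /50mm -12.55 rpy [-3.012 -0.013  2.876]
```

>>> carry_out --pt "0 0 6 -1.5 0" --pt "0 0 6 -1 0"

```text
clock: 14.38
tcp_pos: [0.5858, -0.0222, 0.1089]
tool_rot: [-2.994, -0.016, 2.866]
wrist_force: [-5.6, -8.0, 3.8]
opening: 0.0003
```

```bash
python3 -W ignore r.py
python3 - <<'E'
from h import *
c=camera("wrist"); cv2.imwrite("pics/w10.png",c["pixels"])
E
python3 -W ignore r.py
```

```text
t 14.38 axis in tool mm 54.5 19.099999999999998 z 0.1089 th 1.457 bearing-th 1.448 F tool x,y 3.18 -9.19 Fz 3.79 Mz about axis /50mm -11.24 rpy [-2.994 -0.016  2.866]
t 14.43 axis in tool mm 54.6 18.700000000000003 z 0.109 th 1.458 bearing-th 1.456 F tool x,y 3.52 -9.64 Fz 3.79 Mz about axis /50mm -11.84 rpy [-2.993 -0.016  2.867]
```

View pics/w10.png

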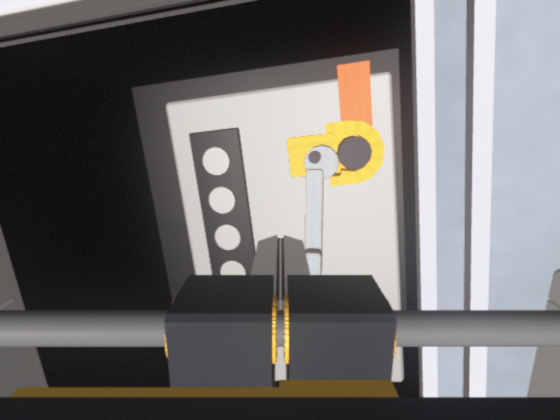

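>>> carry_out --pt "0 0 6.5 -1 0" --pt "0 0 6.5 -1 0"

```text
clock: 14.6
tcp_pos: [0.586, -0.0217, 0.109]
tool_rot: [-2.973, -0.019, 2.856]
wrist_force: [-7.2, -10.5, 8.9]
opening: 0.0007
```

```bash
python3 -W ignore r.py
```

```text
t 14.6 axis in tool mm 54.800000000000004 18.1 z 0.109 th 1.447 bearing-th 1.457 F tool x,y 3.93 -12.07 Fz 8.86 Mz about axis /50mm -14.64 rpy [-2.973 -0.019  2.856]
```

The push force reached about 12 N, so the clamp is tight. I'll stop, back off and rise.

>>> carry_out --pt "0 0 -4 0 0" --pt "0 0 -8 -2 0" --pt "0 -3 -8 -10 0" --pt "0 0 0 -30 0" --pt "0 0 0 -35 0" --pt "0 0 0 -35 0" --pt "0 -10 0 -35 0" --pt "0 -20 0 -20 0" --pt "0 0 0 0 0"

```text
clock: 15.35
tcp_pos: [0.6317, -0.0245, 0.2894]
tool_rot: [-2.992, -0.003, 2.853]
wrist_force: [-0.0, 0.0, -1.3]
opening: 0.0005
```

```bash
python3 d.py;  python3 - <<'E'
from h import *
c=camera("wrist"); cv2.imwrite("pics/w11.png",c["pixels"])
c=camera("top"); cv2.imwrite("pics/t11.png",c["pixels"])
E
```

```text
t 15.35 tcp [ 0.6317 -0.0245  0.2894] yaw 2.8527 F [-0.01  0.01 -1.27] op 0.0005
chest 0.05048503634733006 -0.0844416359569515
```

View pics/w11.png

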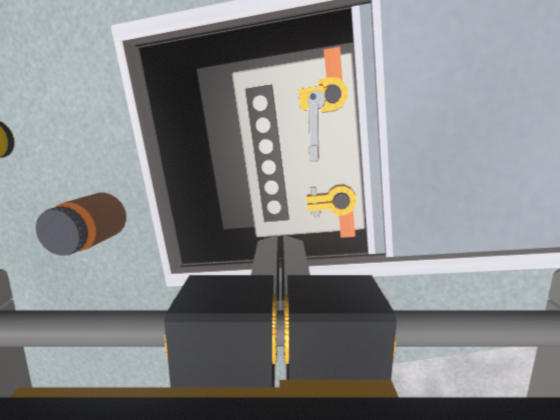

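View pics/t11.png

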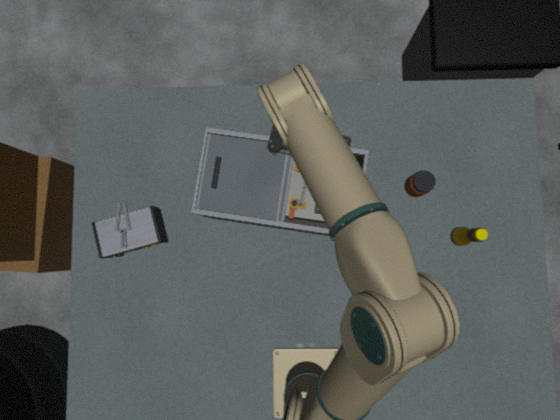

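The lever lies at about 1.4 rad, from pin (316,97) to tab (314,153), and the bystanders are where they were. Last, I'll check the lever angle and the door gap.

Run:
```python
from l import *
im=cv2.imread("pics/w11.png"); cv2.imwrite("pics/w11z.png",cv2.resize(im[0:270,280:420],None,fx=2.2*2,fy=2.2,interpolation=cv2.INTER_CUBIC))
c=camera("wrist"); lev(c,(316,97),(314.5,153))
o=np.array([.5955,.067]);e=np.array([.161,.987])
row=im[130,340:410].astype(int).sum(1)//3; print(row.tolist())
for u in range(352,396,4): print(u,[round(float((plane(c,(u,130),z)[:2]-o)@e),4) for z in (.156,.166)])
```

```text
axis [0.5345 0.014 ] tab [ 0.5865 -0.001 ] len 0.0541 angle vs chest 1.45
[219, 219, 219, 219, 219, 219, 219, 219, 219, 219, 219, 220, 219, 219, 219, 213, 191, 152, 125, 136, 191, 224, 228, 228, 228, 227, 222, 200, 178, 174, 176, 177, 176, 178, 176, 180, 178, 170, 157, 193, 225, 227, 227, 227, 227, 226, 210, 181, 180, 180, 181, 181, 180, 180, 182, 179, 178, 179, 179, 179, 178, 176, 176, 178, 179, 177, 178, 178, 176, 176]
352 [-0.032, -0.0326]
356 [-0.0286, -0.0293]
360 [-0.0252, -0.0259]
364 [-0.0217, -0.0226]
368 [-0.0183, -0.0193]
372 [-0.0149, -0.0161]
376 [-0.0116, -0.0128]
380 [-0.0082, -0.0095]
384 [-0.0048, -0.0063]
388 [-0.0015, -0.003]
392 [0.0018, 0.0002]
```

View pics/w11z.png

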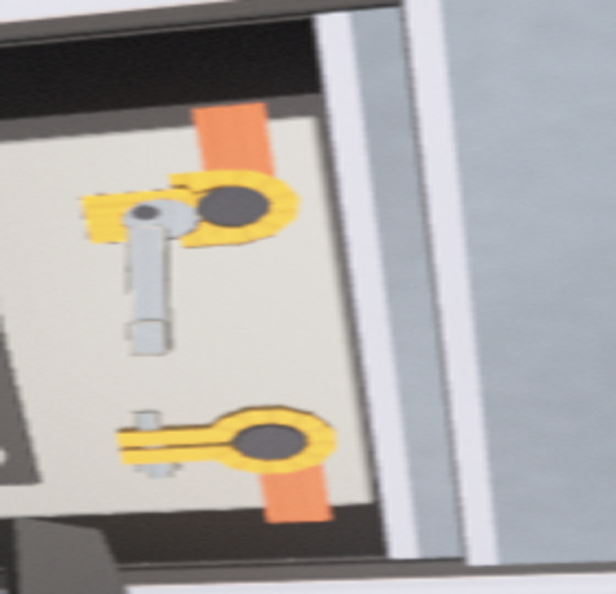

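The gap between the door edges measures 14.9 mm, against 15 mm when fully open, and the upper edge is at its shut position. The arm is clear, so I'm handing in.

```bash
python3 -c "
from station import *
print(close_job())"
```

```text
the job is handed in; nothing more can be done
None
```

The job is handed in, at about 15.5 s of the 54 s allowed. The lower door is fully open behind the upper one, and the clamp is drawn up tight.

- **Lower door:** I pushed it from its pull and then by its outer edge until it met the stop. It slid at 4–5 N, and I measured 9.4 N at the stop. The last picture gives a 14.9 mm gap between the two door edges, against 15 mm when fully open.
- **Upper door:** its inner edge is 11 mm from the chest's centre line, which is where it sits when shut.
- **Cam lever:** I swung it from about 0.1 rad to about 1.45 rad. It turned freely at 4–5 N, and the load began to climb at about 1.35 rad. I stopped when the push reached about 12 N at 53 mm from the axis (about 12.5 N at 50 mm). It stayed there after I let go.
- **Surroundings:** by eye, the jar, torch, charger and spreader are where they were in the first top picture; I did not measure them. The arm was raised clear of the chest, touching nothing.

**Not certain:**
- The point of contact on the tab is known only to a few millimetres. The tool also tilted by about 0.17 rad under load, so the tightening force is good to about 1–2 N, with the last push in the upper part of the 9–13 N band.
- The two force estimates disagreed on that last push. A cruder moment figure taken about the tool tip read 14.6 N; I discounted it because it overstates friction along the tab.
- The cam's pressure on the post could not be measured directly.

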